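Hold a model car's fan cover at its balance point

TASK

I need to fit the stay under the hinged fan cover of the model car on the bench. First take the nut driver off the cover and lay it in the steel tray, without dropping it; then swing the cover up by its wire bail, without letting it fall shut or go over to the far side, to the point where its weight stands exactly over the hinge and it would fall neither way (the heavy fan block makes this well short of upright, about 69 degrees of opening). Finish while still holding the bail with the cover steady at that point, and leave the wheel, the shock absorber and the pliers where they are.

Things in the scene. Friction and masses are not known exactly. Their poses are not given: they have to be found in the camera images.
- car: Bare model-car chassis on a stand, fixed to the bench, placed differently each time; 380 mm long (x), 258 mm wide (y), under 82 mm high but for cover and hinge. Origin: on the bench under its middle; +x to its far end (away from the robot), z up. The cover's hinge axis is at x +70, z 106 mm, along y. Below the bail it is clear down to 70 mm above the bench.
- cover (a joint): Opening angle of the cover, rad: 0 = closed, level, running from the hinge to the car's -x; grows as the bail end rises and swings over the hinge to +x; stop at 2.5. Balance at 1.212: below it falls shut, above it falls open to the far side (upright is 1.571). Low friction: stays by itself only within 0.04 rad of balance. Cover 0.3 to 0.6 kg; under 3 N lifts it at the bail.
- cover_bar (a point): Middle of the bail's cross bar: 10 mm round steel rod parallel to the hinge (car's y), 180 mm from its axis; closed: 108 mm above the bench. Bail: a wire U in the plate's plane, legs 103 mm apart inside, 55 mm clear from bar to plate edge. Pinch it from above, one finger in the gap; it turns between the fingers, so the hand can point down all the way. Axes: the cover's (closed: the car's).
- cover_com (a point): Centre of mass of the cover: from the hinge axis x -63, y +34, z +24 mm in the cover's axes; at balance it is straight above the axis. Grey plate 112 x 130 x 6 mm (closed: top 111 mm above the bench, x -8 to -120 from the hinge) with a heavy finned fan block 64 x 44 x 50 mm on its +y half (x -28 to -92, y +18 to +62).
- driver_mid (a point): Centre, half-way up, of the handle of a loose nut driver lying on the -y half of the cover, 27 mm or more from the fan block. Black handle 72 x 22 x 22 mm along the point's x; steel shaft and socket 46 mm more at its +x end (118 mm in all, 13 mm thick). 55 to 90 g, centre of mass 13 mm towards the shaft. z up; this point is 11 mm above what it lies on.
- tray: Open steel tray 200 x 140 mm outside (its x, y), 28 mm high, walls and floor 4 mm thick, fixed to the bench to the left or the right of the car. Origin: on the bench under its centre; z up.
- wheel_mid (a point): Loose spare wheel lying flat, black tyre 110 mm across, 50 mm high; point at its centre, 25 mm up. Stands on the other side of the car from the tray. Leave alone.
- shock_mid (a point): Loose coil-over shock absorber lying on the bench, 136 mm long, 26 mm thick; point at its middle, 13 mm up. Leave alone.
- pliers_mid (a point): Loose needle-nose pliers lying on the bench, 150 mm long, 12 mm thick; point near their middle, 6 mm up. Leave alone.
Things that resemble listed ones, but are neither listed nor needed, are in the scene too. What is shaped like the part that bears driver_mid but green or purple is not meant.

How it is judged:
By the outcome, as a careful person would: the job done as asked, in the order asked, and still so for the second after the job is handed in, while the arm keeps its last pose, push and grip.
It also fails if it takes over 58 s, if anything falls off the work surface, if the arm or the gripper's body presses on something with over 40 N, if the wrist force passes 120 N, or if a joint passes its speed limit or range.

ROBOT

A 6-joint arm with a two-finger parallel gripper is mounted at the origin on the work surface. World frame = base frame: x ahead of the robot, y to its left, z up, the work surface at z = 0. Lengths are in m, angles in degrees, forces in N, time in s.
With the tool pointing down it reaches from about 0.4 to 0.825 m from the base axis. Payload 7 kg.
Tool frame: the origin (TCP) lies between the finger pads; the fingertips stand 19 mm ahead of it and the grasp point (between the pads) is the TCP; x points along the fingers, y is the direction in which the jaws open and shut, and the axes are right-handed (so a half turn about x gives the same grasp; the last joint's range is limited). The gripper opens to 88 mm and grips with 3 to 60 N. Pads are 19 mm wide; open, the fingers measure 130 mm over their backs; the gripper's body (78 mm by 193 mm) begins 47 mm behind the grasp point.
Start: joints at [-54.769, 20.546, 0.682, 0, -70.136, -16.507], TCP at [0.217, -0.639, 0.246] pointing down, gripper open.
Joint ranges: [-176.03, 176.03], [-82.01, 121.73], [-58.28, 71.71], [-173.87, 95.51], [-174.79, -0.11], [-173.66, 173.66]. Speed limits (degrees/s): [136.94, 136.94, 172.46, 180, 180, 180].

INTERFACE

Orientations are given as [roll, pitch, yaw] about the fixed x, y, z axes, in that order (R = Rz(yaw) Ry(pitch) Rx(roll)).
In Python, from plant import r gives the robot as it stands.
- The arm moves only by the tool send_rows, never from a script. Its argument "plan" is a list of rows, each a list of 2 entries, a list of its own where there are three numbers: the shift along the tool's x, y, z scaled (see below), then the turn, a rotation vector about the tool's x, y, z scaled (see below). A call has exactly 5 rows; each row is the pose to reach, as a shift and turn from the pose measured when the call began, along the tool's axes at that moment; what a row does not reach only later rows make up. The controller multiplies each number of a shift by 0.15 m and each number of a turn by pi/4 rad. A row lasts 1/10 s, in which the tool goes at most 50 mm and 8.59 degrees, less where a joint would pass 70% of its speed; a pose out of reach is approached as far as the arm can. A call with a number of a shift or a turn outside -1 to 1 is refused whole. A call with a gripper value outside its range is refused whole. "jaw" is the opening, from -1 (shut) to 1 (fully open), so that 0 is half open, set as the call begins (left out, the last holds). The fingers move at their own pace and stop on an object; "force" is the grip in N (left out, the last holds). Time passes only in rows, so rows that repeat a pose let the fingers close, or fill a call up. It gives the time, the measured TCP pose, the force and the opening at its end, in the units of the state.
- r.get_state(): the state, without advancing time (a new reading comes with each control period).
- r.capture(name): name is "side" or "top" or "wrist"; returns a dict with "color" (384x512x3 uint8, red, green, blue), "range_z" (384x512 float32, m along the optical axis (not along the pixel's ray), 0 where there is no reading), "mtx" (3x3 intrinsics, pixels), "pose" (4x4, takes a point from camera to world coordinates). Camera axes: x right, y down, z forward; pixel columns grow to the right and rows downward; lengths in m; the calibration is good to about 2 mm. A picture is of the moment at which its call begins.
- r.close_job(): hands the job in, once; it reports no verdict.
Trained networks look in a picture, given as the dict that the camera call returned (one of the last four; its "shot" number tells which), for a name from the list of things; names that differ only in an ending like _2 or _b are one class to them, and where a whole thing is asked for, a point or a joint stands for the part that bears it (a point fixed in the world has none). Each returns a list of dicts, best first, with "score" (0 to 1); they miss things now and then, are a little off and sometimes report something else, mostly with a low value. They report only what shows in the picture. A call takes as long as a camera call. They do not tell look-alikes from the thing itself.
- r.find_in(picture, target): "uv" ([column, row] in pixels, amid what is visible of it).
- r.trace(picture, target): "mask" (384x512 bool, what is visible of it) and "uv" ([column, row] in pixels, amid what is visible of it).
The state is a dict: "time_s": time; "joints": joint angles; "qd": joint speeds; "joint_torque": joint torques, N m; "tcp_pos": TCP position; "eef_rot": TCP orientation; "contact_force": force on the tool from outside, world axes, zero at the start; "moment": the same for the moment, N m; "gripper_width": finger opening in m.
Only numpy, scipy, OpenCV 4.12 (cv2) and the standard library are available. Lean on these libraries where they do the work, as an engineer would, in place of code of your own. Each camera call takes 0.05 s, during which the arm holds its last target. There are 200 camera calls.

## Working session

There is one attempt and no reset: what is moved stays moved. The work goes in short steps, Python scripts to look and compute and a tool call to move; the robot and the scene stay as the last step left them, time stands still between calls to the robot, and variables do not carry over. Pictures are saved under pics/ and viewed, about 8 in all and at most 12, crops included, and the job is handed in when it is done.

Besides the shell and the picture viewer there is one more tool, called after ">>>" by a JSON object that holds its "method" and its "body", one argument or row to a line. send_rows: Moves the arm, as the interface text tells. Its arguments: {"type":"object","properties":{"plan":{"type":"array"},"jaw":{"type":"number"},"force":{"type":"number"}},"required":["plan"]}

```bash
ls; mkdir -p pics
python3 - <<'E'
from plant import r
import cv2,pickle
s=r.get_state();print(s)
ims=[]
for n in("top","side"):
    p=r.capture(n);pickle.dump(p,open(n+".pkl","wb"));cv2.imwrite(f"pics/{n}0.png",p["color"][:,:,::-1])
    for t in["car","cover","cover_bar","driver_mid","tray","wheel_mid","shock_mid","pliers_mid"]:
        for d in r.find_in(p,t)[:3]:
            u,v=[int(round(a)) for a in d["uv"]]
            import numpy as np
            z=p["range_z"][v,u];q=np.linalg.inv(p["mtx"])@[u,v,1]*z
            print(n,t,round(d["score"],2),u,v,(p["pose"]@[*q,1])[:3].round(3))
E
```

```text
pics
{'time_s': 0.0, 'joints': array([-5.47676756e+01,  2.05892085e+01,  6.33817897e-01, -2.25770283e-02,
       -7.01345141e+01, -1.65059043e+01]), 'qd': array([-0.16775809, -0.04081541,  0.05288557, -0.04084723, -0.04754132,
        0.09849893]), 'joint_torque': array([-3.73946577e-04, -5.82717812e+01,  2.93044442e+01,  6.99750245e+00,
        6.56617165e-03, -1.45724393e-04]), 'tcp_pos': array([ 0.2165412 , -0.63883921,  0.24464039]), 'eef_rot': array([ 93.2248747 ,  89.90762325, 111.94360616]), 'contact_force': array([ 0.36016681, -0.23201626, -0.18406123]), 'moment': array([-0.01344153, -0.01170263,  0.02251708]), 'gripper_width': 0.0874947197822009}
top car 0.66 223 186 [0.562 0.029 0.113]
top car 0.65 354 218 [ 0.49  -0.312  0.055]
top cover 0.79 226 184 [0.567 0.022 0.11 ]
top cover_bar 0.75 224 184 [0.567 0.027 0.112]
top driver_mid 0.74 411 151 [ 0.679 -0.477  0.024]
top driver_mid 0.71 239 190 [ 0.55  -0.012  0.134]
top driver_mid 0.54 294 185 [ 0.579 -0.156  0.023]
top tray 0.92 123 221 [0.474 0.313 0.007]
top wheel_mid 0.92 354 217 [ 0.492 -0.312  0.055]
top shock_mid 0.76 334 147 [ 0.687 -0.266  0.02 ]
top shock_mid 0.43 224 185 [0.565 0.027 0.108]
top pliers_mid 0.55 130 139 [0.702 0.303 0.017]
side car 0.56 262 228 [0.523 0.056 0.11 ]
side cover 0.96 254 218 [0.547 0.063 0.154]
side cover_bar 0.89 250 218 [0.557 0.07  0.156]
side driver_mid 0.67 290 133 [ 0.682 -0.469  0.024]
side driver_mid 0.59 262 205 [ 0.558 -0.007  0.133]
side tray 0.92 237 315 [0.47  0.298 0.008]
side wheel_mid 0.6 315 169 [ 0.498 -0.304  0.056]
side shock_mid 0.52 269 165 [ 0.674 -0.273  0.015]
side pliers_mid 0.85 176 273 [0.711 0.274 0.   ]
```

Run:
```python
import cv2
a=cv2.imread("pics/top0.png")
cv2.imwrite("pics/a.png",cv2.resize(a,(800,600)))
cv2.imwrite("pics/b.png",cv2.resize(a[120:260,140:320],None,fx=4.2,fy=4.2,interpolation=cv2.INTER_CUBIC))
```

```text
(no output)
```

View pics/a.png

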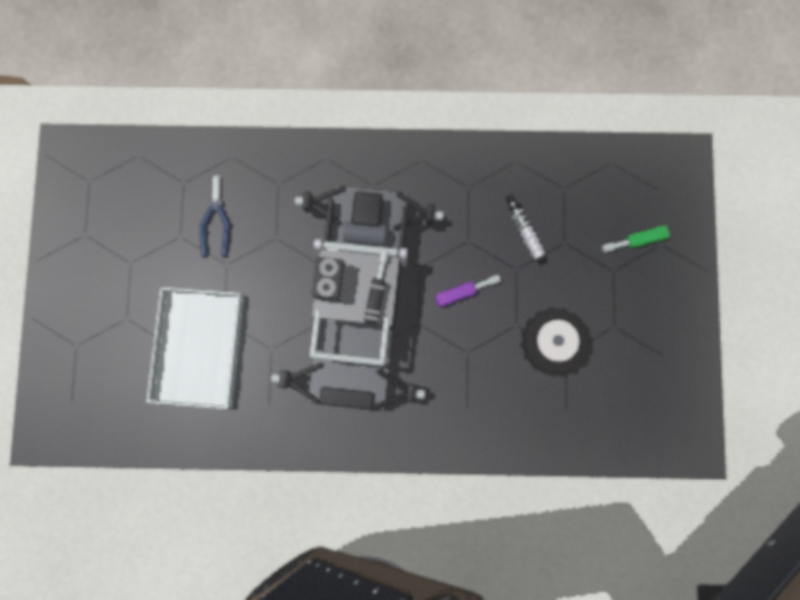

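View pics/b.png

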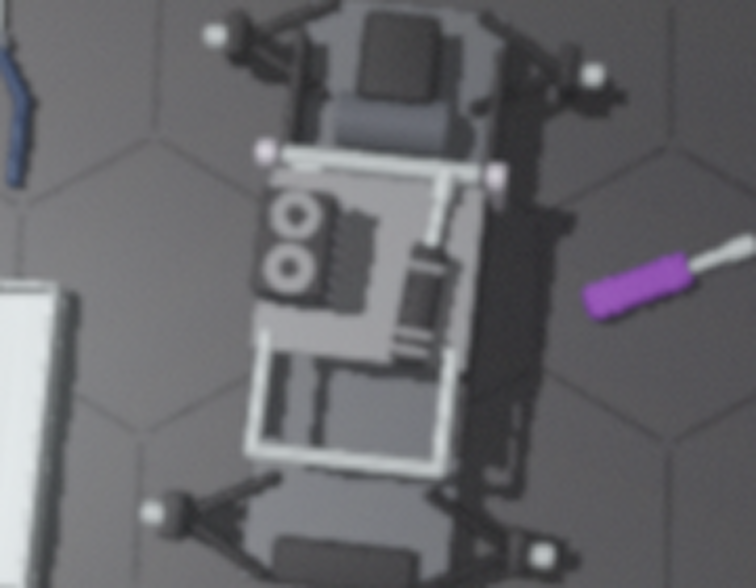

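The top view shows three things shaped like the driver (a.png pixels): green at (640,240), purple at (470,290), and a black-handled one on the cover at (377,295). I choose the black one, and the crop confirms it: handle at about (422,300), shaft towards the hinge. The tray is on the left and the wheel on the right.

```bash
cat > h.py <<'E'
import numpy as np
def ray(p,uv,z):
    K,T=p["mtx"],p["pose"]
    d=T[:3,:3]@(np.linalg.inv(K)@[uv[0],uv[1],1.]);o=T[:3,3]
    return o+d*(z-o[2])/d[2]
def cloud(p):
    v,u=np.mgrid[:384,:512];z=p["range_z"]
    q=np.stack([(u-p["mtx"][0,2])/p["mtx"][0,0]*z,(v-p["mtx"][1,2])/p["mtx"][1,1]*z,z,np.ones_like(z)],-1)
    return (q@p["pose"].T)[...,:3]
E
python3 - <<'E'
import pickle
from h import *
p=pickle.load(open("top.pkl","rb"))
print(p["pose"].round(3),p["mtx"][0,0])
c=lambda x,y:(140+x/4.2-.4,120+y/4.2-.4)
P={}
for n,x,y,z in[("hL",265,150,.106),("hR",495,175,.106),("barL",250,450,.108),("barR",445,468,.108),("hand0",432,250,.122),("hand1",410,352,.122),("sock",442,175,.12),("blkR",330,245,.161)]:
    P[n]=ray(p,c(x,y),z);print(n,P[n].round(4))
d=P["hL"]-P["hR"];print("yaw h",np.degrees(np.arctan2(-d[0],d[1])))
d=P["barL"]-P["barR"];print("yaw b",np.degrees(np.arctan2(-d[0],d[1])))
d=P["hand0"]-P["hand1"];print("yaw drv",np.degrees(np.arctan2(d[1],d[0])),np.linalg.norm(d))
m=(P["barL"]+P["barR"])/2;h=(P["hL"]+P["hR"])/2;print(m,h,np.linalg.norm(h-m),np.degrees(np.arctan2(*(h-m)[1::-1])))
k=512/800
for x,y in[(163,290),(244,293),(236,408),(149,403)]:print("tray",ray(p,(x*k,y*k),.028).round(4))
for n in("top",):
  C=cloud(p);X=C[...,2];print(C[180:200:2,236:246:2,2].round(3))
E
```

```text
[[ 0.017 -0.992  0.123  0.428]
 [-1.    -0.016  0.01  -0.075]
 [-0.008 -0.123 -0.992  1.167]
 [ 0.     0.     0.     1.   ]] 421.5717312436313
hL [0.6411 0.0844 0.106 ]
hR [ 0.6278 -0.0563  0.106 ]
barL [0.4585 0.0869 0.108 ]
barR [ 0.4498 -0.0297  0.108 ]
hand0 [ 0.5788 -0.0198  0.122 ]
hand1 [ 0.5175 -0.0081  0.122 ]
sock [ 0.6247 -0.0247  0.12  ]
blkR [0.5751 0.0368 0.161 ]
yaw h -5.402381528390177
yaw b -4.2724845412168735
yaw drv -10.797494337048613 0.06234228199018802
[0.45415793 0.02855582 0.108     ] [0.63444849 0.01402148 0.106     ] 0.18088651894361393 -4.609001437171323
tray [0.5684 0.3623 0.028 ]
tray [0.5654 0.2201 0.028 ]
tray [0.3672 0.2244 0.028 ]
tray [0.373  0.3742 0.028 ]
[[0.109 0.134 0.138 0.131 0.132]
 [0.135 0.133 0.133 0.136 0.136]
 [0.128 0.132 0.133 0.137 0.134]
 [0.133 0.135 0.132 0.136 0.131]
 [0.134 0.136 0.133 0.131 0.127]
 [0.133 0.135 0.132 0.131 0.111]
 [0.134 0.132 0.134 0.134 0.109]
 [0.134 1.167 0.133 0.131 0.11 ]
 [0.134 0.134 0.134 0.132 0.109]
 [0.133 0.132 0.13  0.12  0.112]]
```

```bash
cat >> h.py <<'E'
from scipy.spatial.transform import Rotation as Ro
def down(a):
    c,s=np.cos(np.radians(a)),np.sin(np.radians(a));return np.array([[0,c,s],[0,s,-c],[-1,0,0.]])
def rot(s):return Ro.from_euler("xyz",s["eef_rot"],degrees=True).as_matrix()
def go(s,pos,a):
    R=rot(s);t=R.T@(np.array(pos)-s["tcp_pos"])/.15;w=Ro.from_matrix(R.T@down(a)).as_rotvec()/(np.pi/4)
    print("at",s["tcp_pos"].round(4),"jaw yaw",np.degrees(np.arctan2(R[1,1],R[0,1])).round(2),"t",round(s["time_s"],2),"F",s["contact_force"].round(1),"w",round(s["gripper_width"],4));print("shift",t.round(3),"turn",w.round(3))
E
python3 - <<'E'
from h import *;from plant import r
s=r.get_state();print(rot(s).round(3));print(s["joints"].round(1))
go(s,[.561,-.0165,.246],79);go(s,[.561,-.0165,.246],-101)
E
```

```text
[[ 0.    -0.321  0.947]
 [-0.     0.947  0.321]
 [-1.    -0.    -0.   ]]
[-54.8  20.5   0.7   0.  -70.1 -16.5]
at [ 0.2167 -0.6393  0.2456] jaw yaw 108.73 t 0.9 F [ 0.5 -0.5  0. ] w 0.0872
shift [-3.000e-03  3.195e+00  3.507e+00] turn [0.661 0.    0.   ]
at [ 0.2167 -0.6393  0.2456] jaw yaw 108.73 t 0.9 F [ 0.5 -0.5  0. ] w 0.0872
shift [-3.000e-03  3.195e+00  3.507e+00] turn [-3.339 -0.     0.   ]
```

>>> {"method": "send_rows", "body": {
  "plan": [
    [[0,0.14,0.15],[0,0,0]],
    [[0,0.32,0.35],[0,0,0]],
    [[0,0.5,0.55],[0,0,0]],
    [[0,0.68,0.74],[0,0,0]],
    [[0,0.85,0.93],[0,0,0]]
  ],
  "jaw": 0.15,
  "force": 30
}}

```text
time_s: 1.4
tcp_pos: [0.3083, -0.4723, 0.2457]
eef_rot: [-51.5, 90.0, -32.8]
contact_force: [0.4, 0.6, 0.4]
gripper_width: 0.0537
```

>>> {"method": "send_rows", "body": {
  "plan": [
    [[0,0.2,0.22],[0,0,0]],
    [[0,0.4,0.44],[0,0,0]],
    [[0,0.6,0.66],[0,0,0]],
    [[0,0.75,0.82],[0,0,0]],
    [[0,0.85,0.93],[0,0,0]]
  ]
}}

```text
time_s: 1.9
tcp_pos: [0.4004, -0.3049, 0.2462]
eef_rot: [-35.6, 89.9, -16.8]
contact_force: [-0.3, -0.4, 0.4]
gripper_width: 0.0501
```

>>> {"method": "send_rows", "body": {
  "plan": [
    [[0,0.2,0.22],[0,0,0]],
    [[0,0.4,0.44],[0,0,0]],
    [[0,0.6,0.66],[0,0,0]],
    [[0,0.75,0.82],[0,0,0]],
    [[0,0.85,0.93],[0,0,0]]
  ]
}}

```text
time_s: 2.4
tcp_pos: [0.4923, -0.1371, 0.2465]
eef_rot: [-25.7, 89.9, -6.8]
contact_force: [0.1, 0.0, 0.2]
gripper_width: 0.0506
```

>>> {"method": "send_rows", "body": {
  "plan": [
    [[0,0.16,0.18],[0.16,0,0]],
    [[0,0.32,0.36],[0.32,0,0]],
    [[0,0.46,0.52],[0.48,0,0]],
    [[0,0.58,0.65],[0.62,0,0]],
    [[0,0.614,0.692],[0.661,0,0]]
  ]
}}

```text
time_s: 2.9
tcp_pos: [0.5618, -0.0142, 0.2465]
eef_rot: [5.6, 89.9, -5.4]
contact_force: [-0.3, -0.3, -0.1]
gripper_width: 0.0505
```

Run:
```python
from h import *;from plant import r
import cv2,pickle
s=r.get_state();go(s,[.561,-.0165,.134],79)
p=r.capture("wrist");pickle.dump(p,open("w.pkl","wb"))
for d in r.trace(p,"driver_mid")[:3]:
    print(d["score"],d["uv"],d["mask"].sum())
    C=cloud(p)[d["mask"]];h=C[(C[:,2]>.124)&(C[:,2]<.14)]
    if len(h)<50: continue
    (x,y),(a,b),t=cv2.minAreaRect((h[:,:2]*1000).astype("f4"));print(np.median(h,0),len(h),x,y,a,b,t)
    l=C[(C[:,2]>.1)&(C[:,2]<.14)];print(cv2.minAreaRect((l[:,:2]*1000).astype("f4")))
cv2.imwrite("pics/w0.png",p["color"][:,:,::-1])
```

```text
at [ 0.5618 -0.0142  0.2465] jaw yaw 79.03 t 2.9 F [-0.3 -0.3 -0.1] w 0.0505
shift [ 0.75  -0.016 -0.004] turn [ 0.001  0.003 -0.   ]
0.96 [163.8, 199.1] 879
0.65 [251.2, 186.3] 1933
[ 0.54814647 -0.01506572  0.13233707] 1848 565.9869384765625 -18.02025032043457 22.189027786254883 113.97554779052734 79.33683776855469
((565.8529663085938, -17.995014190673828), (22.189027786254883, 114.24832153320312), 79.33683776855469)
```

View pics/w0.png

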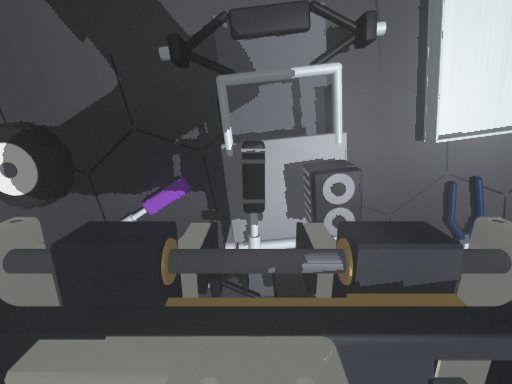

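The wrist view shows the black handle at (254,175), the bail above it at (285,80) and the fan block at (335,195), with room for the fingers. I'll descend and grip.

>>> {"method": "send_rows", "body": {
  "plan": [
    [[0.15,-0.02,-0.035],[0,0,0]],
    [[0.35,-0.02,-0.035],[0,0,0]],
    [[0.55,-0.02,-0.035],[0,0,0]],
    [[0.7,-0.02,-0.035],[0,0,0]],
    [[0.75,-0.02,-0.035],[0,0,0]]
  ]
}}

```text
time_s: 3.5
tcp_pos: [0.5539, -0.0182, 0.1317]
eef_rot: [-134.8, 89.9, -145.5]
contact_force: [0.8, 0.0, 1.0]
gripper_width: 0.0505
```

>>> {"method": "send_rows", "body": {
  "plan": [
    [[0,0,0],[0,0,0]],
    [[0,0,0],[0,0,0]],
    [[0,0,0],[0,0,0]],
    [[0,0,0],[0,0,0]],
    [[0,0,0],[0,0,0]]
  ],
  "jaw": -1,
  "force": 30
}}

```text
time_s: 4.0
tcp_pos: [0.5546, -0.018, 0.1328]
eef_rot: [-58.4, 90.0, -69.1]
contact_force: [-0.8, 0.9, 3.8]
gripper_width: 0.0217
```

>>> {"method": "send_rows", "body": {
  "plan": [
    [[-0.02,0,0],[0,0,0]],
    [[-0.06,0,0],[0,0,0]],
    [[-0.12,0,0],[0,0,0]],
    [[-0.2,0,0],[0,0,0]],
    [[-0.25,0,0],[0,0,0]]
  ]
}}

```text
time_s: 4.5
tcp_pos: [0.5551, -0.018, 0.172]
eef_rot: [-3.8, 89.9, -14.5]
contact_force: [0.5, 0.5, -0.6]
gripper_width: 0.0218
```

>>> {"method": "send_rows", "body": {
  "plan": [
    [[-0.15,0,0],[0,0,0]],
    [[-0.33,0,0],[0,0,0]],
    [[-0.45,0.15,-0.08],[0,0,0]],
    [[-0.5,0.4,-0.21],[0,0,0]],
    [[-0.5,0.65,-0.35],[0,0,0]]
  ]
}}

```text
time_s: 5.0
tcp_pos: [0.5219, 0.0886, 0.2492]
eef_rot: [22.0, 89.7, 11.2]
contact_force: [0.8, 1.1, -1.6]
gripper_width: 0.0218
```

>>> {"method": "send_rows", "body": {
  "plan": [
    [[0,0.2,-0.11],[0,0,0]],
    [[0,0.4,-0.22],[0,0,0]],
    [[0,0.6,-0.33],[0,0,0]],
    [[0,0.8,-0.44],[0,0,0]],
    [[0,0.92,-0.5],[0,0,0]]
  ]
}}

```text
time_s: 5.5
tcp_pos: [0.4734, 0.2402, 0.2499]
eef_rot: [29.2, 89.7, 18.5]
contact_force: [0.6, -0.8, -0.3]
gripper_width: 0.0215
```

Run:
```python
from h import *;from plant import r
s=r.get_state();go(s,[.458,.295,.03],79);print(s["joints"].round(1))
```

```text
at [0.4734 0.2402 0.2499] jaw yaw 79.25 t 5.5 F [ 0.6 -0.8 -0.3] w 0.0215
shift [ 1.466  0.335 -0.177] turn [ 0.006  0.007 -0.004]
[  48.2    6.6  -17.4    0.2  -65.8 -149. ]
```

>>> {"method": "send_rows", "body": {
  "plan": [
    [[0.02,0.12,-0.06],[0,0,0]],
    [[0.15,0.25,-0.13],[0,0,0]],
    [[0.35,0.335,-0.177],[0,0,0]],
    [[0.55,0.335,-0.177],[0,0,0]],
    [[0.75,0.335,-0.177],[0,0,0]]
  ]
}}

```text
time_s: 6.0
tcp_pos: [0.4572, 0.2955, 0.1371]
eef_rot: [35.2, 89.6, 24.6]
contact_force: [0.3, 0.2, -1.7]
gripper_width: 0.0218
```

>>> {"method": "send_rows", "body": {
  "plan": [
    [[0.15,0,0],[0,0,0]],
    [[0.3,0,0],[0,0,0]],
    [[0.45,0,0],[0,0,0]],
    [[0.58,0,0],[0,0,0]],
    [[0.62,0,0],[0,0,0]]
  ]
}}

```text
time_s: 6.5
tcp_pos: [0.4571, 0.2951, 0.0427]
eef_rot: [21.7, 89.7, 11.0]
contact_force: [0.0, -0.2, -0.8]
gripper_width: 0.0218
```

Run:
```python
from h import *;from plant import r
s=r.get_state();go(s,[.458,.295,.0265],79);print(s["joints"].round(1))
```

```text
at [0.4571 0.2951 0.0427] jaw yaw 79.3 t 6.5 F [ 0.  -0.2 -0.8] w 0.0218
shift [0.108 0.    0.005] turn [ 0.007  0.006 -0.002]
[  53.6   20.9  -30.     0.3  -38.9 -154.5]
```

>>> {"method": "send_rows", "body": {
  "plan": [
    [[0.03,0,0],[0,0,0]],
    [[0.06,0,0],[0,0,0]],
    [[0.085,0,0],[0,0,0]],
    [[0.105,0,0],[0,0,0]],
    [[0.11,0,0],[0,0,0]]
  ]
}}

```text
time_s: 7.0
tcp_pos: [0.4573, 0.2951, 0.0263]
eef_rot: [23.7, 89.7, 13.0]
contact_force: [0.5, 0.3, -2.2]
gripper_width: 0.0219
```

>>> {"method": "send_rows", "body": {
  "plan": [
    [[0.003,0,0],[0,0,0]],
    [[0.006,0,0],[0,0,0]],
    [[0.006,0,0],[0,0,0]],
    [[0.006,0,0],[0,0,0]],
    [[0.006,0,0],[0,0,0]]
  ]
}}

```text
time_s: 7.5
tcp_pos: [0.4574, 0.2952, 0.0259]
eef_rot: [25.3, 89.7, 14.6]
contact_force: [-0.9, -0.9, 6.0]
gripper_width: 0.022
```

The floor is touched (6 N), so I'll release and retreat.

>>> {"method": "send_rows", "body": {
  "plan": [
    [[0,0,0],[0,0,0]],
    [[0,0,0],[0,0,0]],
    [[0,0,0],[0,0,0]],
    [[0,0,0],[0,0,0]],
    [[-0.02,0,0],[0,0,0]]
  ],
  "jaw": -0.1
}}

```text
time_s: 8.0
tcp_pos: [0.4572, 0.295, 0.0286]
eef_rot: [19.8, 89.7, 9.1]
contact_force: [0.2, 0.2, -0.3]
gripper_width: 0.0392
```

>>> {"method": "send_rows", "body": {
  "plan": [
    [[-0.1,0,0],[0,0,0]],
    [[-0.3,0,0],[0,0,0]],
    [[-0.55,0,0],[0,0,0]],
    [[-0.8,0,0],[0,0,0]],
    [[-1,0,0],[0,0,0]]
  ]
}}

```text
time_s: 8.5
tcp_pos: [0.4567, 0.295, 0.1811]
eef_rot: [29.1, 89.6, 18.4]
contact_force: [-0.1, 0.2, -0.1]
gripper_width: 0.0392
```

Run:
```python
from h import *;from plant import r
import cv2,pickle
s=r.get_state();go(s,[.454,0.0,.25],175.3)
p=r.capture("top")
for d in r.find_in(p,"driver_mid")[:4]:
    u,v=[int(round(a)) for a in d["uv"]];print(d["score"],u,v,cloud(p)[v,u].round(3))
cv2.imwrite("pics/t1.png",cv2.resize(p["color"][120:300,70:310,::-1],None,fx=3,fy=3,interpolation=cv2.INTER_CUBIC))
```

```text
at [0.4567 0.295  0.1811] jaw yaw 79.31 t 8.5 F [-0.1  0.2 -0.1] w 0.0392
shift [-0.464 -1.935  0.349] turn [-2.133  0.008  0.003]
0.85 298 183 [ 0.585 -0.167  0.023]
0.82 410 151 [ 0.678 -0.474  0.027]
0.58 128 206 [0.515 0.3   0.01 ]
0.41 131 209 [0.506 0.288 0.02 ]
```

View pics/t1.png

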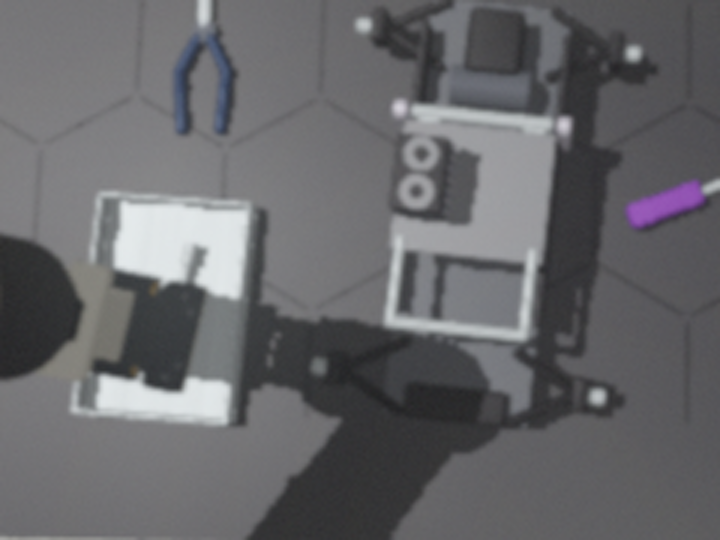

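The shaft of the driver shows in the tray at (195,260), with its handle under the hand. The cover is clear. Next I go to the bail with the jaw along the car's x axis.

>>> {"method": "send_rows", "body": {
  "plan": [
    [[-0.2,0,0],[-0.14,0,0]],
    [[-0.35,-0.2,0.04],[-0.29,0,0]],
    [[-0.46,-0.45,0.085],[-0.44,0,0]],
    [[-0.46,-0.7,0.13],[-0.58,0,0]],
    [[-0.46,-0.98,0.186],[-0.72,0,0]]
  ],
  "jaw": 0
}}

```text
time_s: 9.1
tcp_pos: [0.4575, 0.1456, 0.2518]
eef_rot: [11.9, 89.2, 33.9]
contact_force: [1.1, -0.5, -0.1]
gripper_width: 0.0434
```

>>> {"method": "send_rows", "body": {
  "plan": [
    [[0,-0.17,-0.065],[-0.15,0,0]],
    [[0,-0.34,-0.13],[-0.3,0,0]],
    [[0,-0.5,-0.2],[-0.45,0,0]],
    [[0,-0.65,-0.26],[-0.6,0,0]],
    [[0,-0.74,-0.3],[-0.72,0,0]]
  ]
}}

```text
time_s: 9.6
tcp_pos: [0.457, 0.0243, 0.2506]
eef_rot: [-20.0, 89.3, 34.7]
contact_force: [-0.3, -0.2, 0.2]
gripper_width: 0.0436
```

Run:
```python
from h import *;from plant import r
s=r.get_state();go(s,[.452,0.0007,.25],175.3);print(s["joints"].round(1))
```

```text
at [0.457  0.0243 0.2506] jaw yaw 144.67 t 9.6 F [-0.3 -0.2  0.2] w 0.0436
shift [ 0.003 -0.064 -0.148] turn [-0.681  0.014  0.01 ]
[ 27.7  -1.1 -25.3  -0.1 -65.  -63. ]
```

>>> {"method": "send_rows", "body": {
  "plan": [
    [[0,-0.02,-0.05],[-0.15,0.003,0]],
    [[0,-0.04,-0.1],[-0.3,0.006,0]],
    [[0,-0.064,-0.148],[-0.45,0.01,0.005]],
    [[0,-0.064,-0.148],[-0.6,0.014,0.01]],
    [[0,-0.064,-0.148],[-0.68,0.014,0.01]]
  ]
}}

```text
time_s: 10.1
tcp_pos: [0.4517, 0.0003, 0.25]
eef_rot: [110.8, 89.9, -163.7]
contact_force: [0.5, 0.2, 0.9]
gripper_width: 0.0436
```

Run:
```python
from h import *;from plant import r
import cv2,pickle
s=r.get_state();go(s,[.452,0.0007,.113],175.3);print(s["joints"].round(1))
p=r.capture("wrist");pickle.dump(p,open("w2.pkl","wb"))
for d in r.find_in(p,"cover_bar")[:2]:print(d)
C=cloud(p)
# tray crops / bar points: z between .103 and .118 near expected bar
for y0 in(-.02,0,.02,.04,.06):
    m=(abs(C[...,1]-y0)<.006)&(C[...,2]>.1)&(C[...,2]<.12)&(abs(C[...,0]-.455)<.025)&(p["range_z"]>0)
    q=C[m];print(y0,len(q),np.median(q,0).round(4) if len(q) else"",(q[:,0].min(),q[:,0].max()) if len(q) else"")
cv2.imwrite("pics/w2.png",p["color"][:,:,::-1])
```

```text
at [4.517e-01 3.000e-04 2.500e-01] jaw yaw 175.5 t 10.1 F [0.5 0.2 0.9] w 0.0436
shift [ 0.913 -0.002  0.003] turn [ 0.004 -0.001 -0.001]
[ 25.2  -1.2 -25.6  -0.  -65.7 -29.7]
{'uv': [153.7, 183.7], 'score': 0.62}
-0.02 134 [ 0.4509 -0.0219  0.1117] (np.float64(0.4443884035595084), np.float64(0.47842896390143574))
0 100 [ 4.506e-01 -2.000e-04  1.120e-01] (np.float64(0.4458429614228905), np.float64(0.4554623757602158))
0.02 95 [0.4522 0.0198 0.112 ] (np.float64(0.4473670881648695), np.float64(0.4571250334419361))
0.04 88 [0.4546 0.0401 0.112 ] (np.float64(0.4499689088584748), np.float64(0.45991955693400105))
0.06 87 [0.4566 0.0599 0.112 ] (np.float64(0.45151053353399756), np.float64(0.46157883529344496))
```

View pics/w2.png

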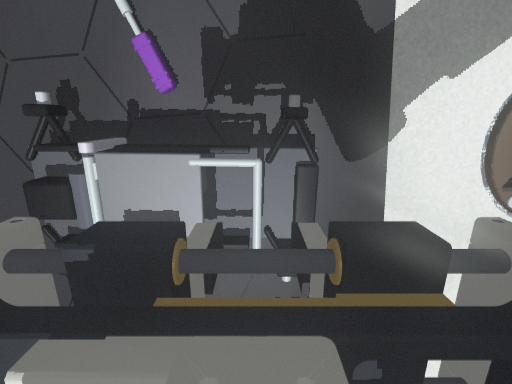

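The bar runs down the picture at column 258 between the fingers, and its centre is at x≈0.4506. I'll descend and pinch it.

>>> {"method": "send_rows", "body": {
  "plan": [
    [[0.2,0.007,0],[0,0,0]],
    [[0.45,0.007,0],[0,0,0]],
    [[0.7,0.007,0],[0,0,0]],
    [[0.86,0.007,0],[0,0,0]],
    [[0.9,0.007,0],[0,0,0]]
  ]
}}

```text
time_s: 10.7
tcp_pos: [0.4487, -0.0001, 0.1124]
eef_rot: [114.2, 89.7, -160.6]
contact_force: [-0.3, 0.7, 0.7]
gripper_width: 0.0436
```

>>> {"method": "send_rows", "body": {
  "plan": [
    [[0,0,0],[0,0,0]],
    [[0,0,0],[0,0,0]],
    [[0,0,0],[0,0,0]],
    [[0,0,0],[0,0,0]],
    [[0,0,0],[0,0,0]]
  ],
  "jaw": -1,
  "force": 20
}}

```text
time_s: 11.2
tcp_pos: [0.4512, 0.0003, 0.114]
eef_rot: [175.2, 89.9, -99.6]
contact_force: [14.0, -9.5, 0.0]
gripper_width: 0.0095
```

```bash
cat > arc.py <<'E'
from h import *;from plant import r
import sys
# hinge point in the grip's vertical plane; arc of TCP about it
s=r.get_state();t=s["tcp_pos"]
yaw=np.radians(float(sys.argv[1]));H=np.array(eval(sys.argv[2]));off=float(sys.argv[3]);tg=[float(a) for a in sys.argv[4:]]
e=np.array([np.cos(yaw),np.sin(yaw),0])
b=t-[0,0,off];d=b-H;print("angle now",np.arctan2(d[2],-d@e),"radius",np.hypot(d[2],d@e),"F",s["contact_force"].round(1),"w",s["gripper_width"],"joints",s["joints"].round(0))
R=rot(s)
for a in tg:
    q=H-e*.18*np.cos(a)+[0,0,.18*np.sin(a)+off];q=q+(t-H-((t-H)@e)*e)*[1,1,0]
    print(a,(R.T@(q-t)/.15).round(3))
go(s,t,np.degrees(yaw)+180)
E
python3 arc.py -4.9 "[.6300,-.0149,.106]" .006 .1 .2 .3 .4
```

```text
angle now 0.011009459799247459 radius 0.1794514096044745 F [14.  -9.5  0. ] w 0.009540737264913663 joints [ 25.   7. -37.   0. -46. -30.]
0.1 [-0.107 -0.002 -0.   ]
0.2 [-0.225 -0.02  -0.   ]
0.3 [-0.341 -0.05  -0.   ]
0.4 [-0.454 -0.091 -0.001]
at [4.512e-01 3.000e-04 1.140e-01] jaw yaw 175.24 t 11.2 F [14.  -9.5  0. ] w 0.0095
shift [0. 0. 0.] turn [ 0.003 -0.001 -0.   ]
```

```bash
python3 arc.py -4.8 "[.6306,-.0148,.106]" .006 .03 .07 .12 .17 .21
```

```text
angle now 0.010973414931173448 radius 0.18004083791954992 F [14.  -9.5  0. ] w 0.009540737264913663 joints [ 25.   7. -37.   0. -46. -30.]
0.03 [-0.023 -0.001 -0.   ]
0.07 [-0.071 -0.003 -0.   ]
0.12 [-0.13  -0.009 -0.   ]
0.17 [-0.19  -0.017 -0.   ]
0.21 [-0.237 -0.027 -0.   ]
at [4.512e-01 3.000e-04 1.140e-01] jaw yaw 175.24 t 11.2 F [14.  -9.5  0. ] w 0.0095
shift [0. 0. 0.] turn [ 0.001 -0.001 -0.   ]
```

>>> {"method": "send_rows", "body": {
  "plan": [
    [[-0.023,-0.001,0],[0,0,0]],
    [[-0.071,-0.003,0],[0,0,0]],
    [[-0.13,-0.009,0],[0,0,0]],
    [[-0.19,-0.017,0],[0,0,0]],
    [[-0.237,-0.027,0],[0,0,0]]
  ]
}}

```text
time_s: 11.7
tcp_pos: [0.4557, -0.0002, 0.1508]
eef_rot: [-140.9, 89.9, -55.6]
contact_force: [4.4, -4.8, -4.1]
gripper_width: 0.0092
```

```bash
python3 arc.py -4.8 "[.6306,-.0148,.106]" .006 .24 .29 .35 .41 .46
```

```text
angle now 0.21756264223546434 radius 0.17972833652335912 F [ 4.4 -4.8 -4.1] w 0.009189349768218228 joints [ 25.   5. -34.   0. -51. -30.]
0.24 [-0.027 -0.004 -0.   ]
0.29 [-0.084 -0.02  -0.   ]
0.35 [-0.153 -0.043 -0.   ]
0.41 [-0.22 -0.07 -0.  ]
0.46 [-0.274 -0.095 -0.   ]
at [ 4.557e-01 -2.000e-04  1.508e-01] jaw yaw 175.24 t 11.7 F [ 4.4 -4.8 -4.1] w 0.0092
shift [0. 0. 0.] turn [ 0.001 -0.002  0.001]
```

>>> {"method": "send_rows", "body": {
  "plan": [
    [[-0.03,-0.005,0],[0,0,0]],
    [[-0.084,-0.02,0],[0,0,0]],
    [[-0.153,-0.043,0],[0,0,0]],
    [[-0.22,-0.07,0],[0,0,0]],
    [[-0.274,-0.095,0],[0,0,0]]
  ]
}}

```text
time_s: 12.2
tcp_pos: [0.4717, -0.0016, 0.1936]
eef_rot: [-102.5, 89.7, -17.3]
contact_force: [12.0, -7.4, -8.6]
gripper_width: 0.0091
```

```bash
python3 arc.py -4.8 "[.6306,-.0148,.106]" .006 .49 .54 .60 .66 .71
python3 - <<'E'
from h import *;from plant import r
import pickle
p=r.capture("top");pickle.dump(p,open("t3.pkl","wb"))
E
```

```text
angle now 0.472976707233571 radius 0.17909672775835886 F [12.  -7.4 -8.6] w 0.009093372788369681 joints [ 24.   3. -29.   0. -58. -29.]
0.49 [-0.021 -0.004 -0.   ]
0.54 [-0.073 -0.034 -0.   ]
0.6 [-0.133 -0.073 -0.   ]
0.66 [-0.191 -0.116 -0.   ]
0.71 [-0.238 -0.154 -0.   ]
at [ 0.4717 -0.0016  0.1936] jaw yaw 175.27 t 12.2 F [12.  -7.4 -8.6] w 0.0091
shift [0. 0. 0.] turn [ 0.002 -0.001  0.006]
```

```bash
python3 arc.py -5.0 "[.6316,-.0152,.106]" .006 .49 .54 .60 .66 .71
```

```text
angle now 0.47746854696926416 radius 0.1799156353038478 F [ 7.  -5.4 -4. ] w 0.009246019592688193 joints [ 24.   3. -29.   0. -58. -29.]
0.49 [-0.014 -0.007 -0.   ]
0.54 [-0.066 -0.036 -0.   ]
0.6 [-0.126 -0.076 -0.001]
0.66 [-0.184 -0.118 -0.001]
0.71 [-0.23  -0.157 -0.001]
at [ 0.4724 -0.0017  0.1947] jaw yaw 175.29 t 12.25 F [ 7.  -5.4 -4. ] w 0.0092
shift [0. 0. 0.] turn [ 0.006 -0.002  0.007]
```

>>> {"method": "send_rows", "body": {
  "plan": [
    [[-0.02,-0.009,-0.002],[0,0,0]],
    [[-0.068,-0.037,-0.004],[0,0,0]],
    [[-0.126,-0.076,-0.006],[0,0,0]],
    [[-0.184,-0.118,-0.006],[0,0,0]],
    [[-0.23,-0.157,-0.006],[0,0,0]]
  ]
}}

```text
time_s: 12.75
tcp_pos: [0.4964, -0.004, 0.2302]
eef_rot: [-90.8, 89.6, -5.5]
contact_force: [6.1, -0.2, -6.5]
gripper_width: 0.0093
```

```bash
python3 arc.py -5.0 "[.6316,-.0152,.106]" .006 .74 .79 .84 .89 .93
```

```text
angle now 0.716770630903671 radius 0.1799745187784687 F [ 6.1 -0.2 -6.5] w 0.009340069708402924 joints [ 22.   4. -23.   0. -63. -27.]
0.74 [-0.021 -0.019 -0.   ]
0.79 [-0.064 -0.06  -0.   ]
0.84 [-0.105 -0.104 -0.001]
0.89 [-0.143 -0.15  -0.001]
0.93 [-0.172 -0.188 -0.001]
at [ 0.4964 -0.004   0.2302] jaw yaw 175.29 t 12.75 F [ 6.1 -0.2 -6.5] w 0.0093
shift [0. 0. 0.] turn [ 0.006 -0.     0.009]
```

>>> {"method": "send_rows", "body": {
  "plan": [
    [[-0.021,-0.019,0],[0,0,0]],
    [[-0.064,-0.06,0],[0,0,0]],
    [[-0.105,-0.104,0],[0,0,0]],
    [[-0.143,-0.15,-0.001],[0,0,0]],
    [[-0.172,-0.188,-0.001],[0,0,0]]
  ]
}}

```text
time_s: 13.25
tcp_pos: [0.5243, -0.0065, 0.2568]
eef_rot: [-91.3, 89.7, -6.0]
contact_force: [-1.3, -0.5, -1.7]
gripper_width: 0.009
```

```bash
python3 arc.py -5.0 "[.6316,-.0152,.106]" .006 .95 .98 1.02 1.06 1.1
```

```text
angle now 0.9314535566821792 radius 0.1803925431312307 F [-1.3 -0.5 -1.7] w 0.009046974379913324 joints [ 21.   6. -17.   0. -67. -26.]
0.95 [-0.011 -0.02  -0.   ]
0.98 [-0.031 -0.049 -0.   ]
1.02 [-0.057 -0.09  -0.   ]
1.06 [-0.081 -0.131 -0.001]
1.1 [-0.103 -0.174 -0.001]
at [ 0.5243 -0.0065  0.2568] jaw yaw 175.29 t 13.25 F [-1.3 -0.5 -1.7] w 0.009
shift [0. 0. 0.] turn [ 0.006 -0.     0.008]
```

>>> {"method": "send_rows", "body": {
  "plan": [
    [[-0.011,-0.02,0],[0,0,0]],
    [[-0.031,-0.049,0],[0,0,0]],
    [[-0.057,-0.09,0],[0,0,0]],
    [[-0.081,-0.131,0],[0,0,0]],
    [[-0.103,-0.174,0],[0,0,0]]
  ]
}}

```text
time_s: 13.75
tcp_pos: [0.5507, -0.0088, 0.273]
eef_rot: [-93.9, 89.6, -8.6]
contact_force: [-2.4, -1.9, 1.0]
gripper_width: 0.009
```

>>> {"method": "send_rows", "body": {
  "plan": [
    [[0,0,0],[0,0,0]],
    [[0,0,0],[0,0,0]],
    [[0,0,0],[0,0,0]],
    [[0,0,0],[0,0,0]],
    [[0,0,0],[0,0,0]]
  ]
}}

```text
time_s: 14.25
tcp_pos: [0.5506, -0.0088, 0.2729]
eef_rot: [-94.1, 89.6, -8.8]
contact_force: [-1.0, -1.4, 1.9]
gripper_width: 0.0092
```

```bash
python3 arc.py -5.0 "[.6316,-.0152,.106]" .006 1.14 1.17 1.19 1.21 1.223
python3 - <<'E'
from h import *;from plant import r
import pickle,cv2
for n in("side","top","wrist"):
    p=r.capture(n);pickle.dump(p,open(n+"4.pkl","wb"))
    C=cloud(p);d=r.trace(p,"cover")
    print(n,[(x["score"],x["uv"],int(x["mask"].sum())) for x in d][:2])
    cv2.imwrite(f"pics/{n}4.png",p["color"][:,:,::-1])
p=pickle.load(open("side4.pkl","rb"));print(p["pose"].round(2))
a=cv2.imread("pics/side4.png")[100:300,150:400];b=cv2.imread("pics/top4.png")[80:280,150:300]
cv2.imwrite("pics/c4.png",cv2.resize(np.hstack([a,b]),None,fx=2,fy=2,interpolation=cv2.INTER_CUBIC))
E
```

```text
angle now 1.1031051715710027 radius 0.1802787558495564 F [-1.  -1.4  1.9] w 0.009239871375804226 joints [ 20.   8. -13.   0. -69. -24.]
1.14 [-0.017 -0.041 -0.   ]
1.17 [-0.032 -0.074 -0.   ]
1.19 [-0.041 -0.096 -0.001]
1.21 [-0.049 -0.119 -0.001]
1.223 [-0.055 -0.133 -0.001]
at [ 0.5506 -0.0088  0.2729] jaw yaw 175.3 t 14.25 F [-1.  -1.4  1.9] w 0.0092
shift [0. 0. 0.] turn [ 0.007 -0.001  0.008]
side [(0.62, [234.1, 197.2], 553)]
top []
wrist [(0.76, [218.6, 198.6], 4177)]
[[-0.87 -0.38  0.31  0.2 ]
 [-0.49  0.67 -0.55  0.65]
 [ 0.   -0.63 -0.77  1.1 ]
 [ 0.    0.    0.    1.  ]]
```

View pics/c4.png

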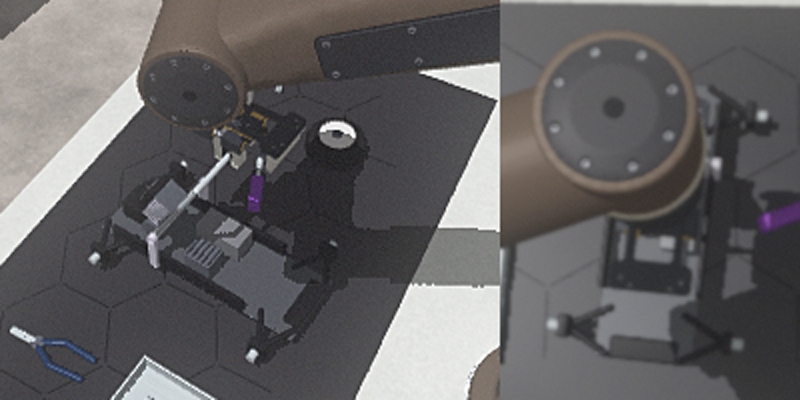

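The side view shows the cover raised, with the bail in the fingers at crop (230,158). I'll fit the plate plane to check the angle independently.

```bash
cat > fit.py <<'E'
from h import *;from plant import r
def fit(n):
    p=r.capture(n);d=r.trace(p,"cover")
    if not d: print(n,"none");return
    C=cloud(p);yaw=np.radians(-5);e=np.array([np.cos(yaw),np.sin(yaw)]);H=np.array([.6316,-.0152])
    q=C[d[0]["mask"]&(p["range_z"]>0)];X=np.stack([(q[:,:2]-H)@e,q[:,:2]@[-e[1],e[0]],q[:,2]-.106],1)
    X=X[(abs(X[:,0])<.15)&(X[:,2]>.01)&(X[:,2]<.2)]
    rng=np.random.default_rng(0);best=None
    for _ in range(400):
        a=X[rng.choice(len(X),3,0)];nn=np.cross(a[1]-a[0],a[2]-a[0]);nn/=np.linalg.norm(nn)+1e-12
        m=abs((X-a[0])@nn)<.003
        if abs(nn[1])<.2 and (best is None or m.sum()>best.sum()):best=m
    Y=X[best];c=Y.mean(0);nn=np.linalg.svd(Y-c)[2][2];nn*=np.sign(nn[0])
    print(n,len(X),best.sum(),"c",c.round(3),"n",nn.round(3),"theta",np.arctan2(nn[0],nn[2]).round(3),"dist hinge",(c@nn).round(4))
import sys
for n in sys.argv[1:]:fit(n)
E
python3 fit.py wrist side wrist
```

```text
wrist 3975 3550 c [-0.05   0.029  0.105] n [ 0.89  -0.009  0.456] theta 1.097 dist hinge 0.0033
side 510 189 c [-0.014  0.108  0.096] n [ 0.412  0.026 -0.911] theta 2.717 dist hinge -0.0903
wrist 3884 3512 c [-0.049  0.028  0.104] n [ 0.89  -0.011  0.455] theta 1.098 dist hinge 0.0031
```

The plane fit gives θ=1.097 and the TCP arc gives 1.092, so they agree. The last move is about 0.117 rad.

>>> {"method": "send_rows", "body": {
  "plan": [
    [[-0.01,-0.025,0],[0,0,0]],
    [[-0.024,-0.055,0],[0,0,0]],
    [[-0.036,-0.084,0],[0,0,0]],
    [[-0.046,-0.111,-0.001],[0,0,0]],
    [[-0.053,-0.13,-0.001],[0,0,0]]
  ]
}}

```text
time_s: 15.35
tcp_pos: [0.5707, -0.0106, 0.2812]
eef_rot: [-94.1, 89.6, -8.8]
contact_force: [-2.5, -1.4, 2.3]
gripper_width: 0.0093
```

>>> {"method": "send_rows", "body": {
  "plan": [
    [[0,0,0],[0,0,0]],
    [[0,0,0],[0,0,0]],
    [[0,0,0],[0,0,0]],
    [[0,0,0],[0,0,0]],
    [[0,0,0],[0,0,0]]
  ]
}}

```text
time_s: 15.85
tcp_pos: [0.5706, -0.0106, 0.2812]
eef_rot: [-93.7, 89.6, -8.4]
contact_force: [-0.2, -1.5, 0.8]
gripper_width: 0.0089
```

```bash
python3 arc.py -5.0 "[.6316,-.0152,.106]" .006 1.21 1.221; python3 fit.py wrist wrist
```

```text
angle now 1.2237515805448047 radius 0.17988571640484777 F [-0.2 -1.5  0.8] w 0.008948603071763334 joints [ 19.   9. -10.   0. -70. -23.]
1.21 [0.005 0.016 0.   ]
1.221 [0.    0.003 0.   ]
at [ 0.5706 -0.0106  0.2812] jaw yaw 175.29 t 15.85 F [-0.2 -1.5  0.8] w 0.0089
shift [0. 0. 0.] turn [ 0.006 -0.001  0.008]
wrist 3346 2892 c [-0.039  0.029  0.116] n [ 0.938 -0.008  0.348] theta 1.216 dist hinge 0.0034
wrist none
```

θ is 1.213 from the TCP and 1.216 from the plane fit. I'll take one last look at the whole scene before handing in.

Run:
```python
from h import *;from plant import r
import cv2
p=r.capture("side");cv2.imwrite("pics/f.png",cv2.resize(p["color"][100:384,80:400,::-1],None,fx=2,fy=2,interpolation=cv2.INTER_CUBIC))
for t in("wheel_mid","shock_mid","pliers_mid","driver_mid"):
    for d in r.find_in(p,t)[:2]:
        u,v=[int(round(a)) for a in d["uv"]];print(t,round(d["score"],2),u,v,cloud(p)[v,u].round(3))
```

```text
wheel_mid 0.58 317 171 [ 0.489 -0.301  0.053]
pliers_mid 0.81 174 273 [0.716 0.277 0.001]
driver_mid 0.65 275 196 [ 0.578 -0.14   0.023]
driver_mid 0.51 240 313 [0.462 0.294 0.025]
```

View pics/f.png

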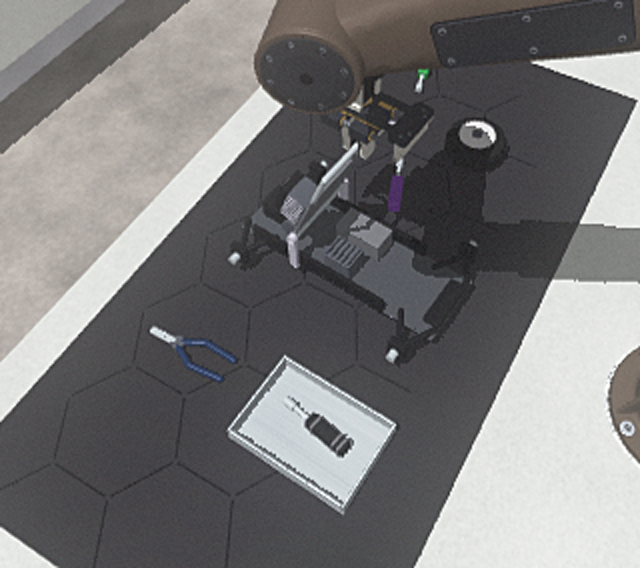

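The driver lies flat in the tray at (325,430), the cover is held up by its bail at (350,160), and the pliers and wheel haven't moved.

```bash
python3 -c "
from plant import r
s=r.get_state();print(s['time_s'],s['tcp_pos'],s['qd'].round(2),s['contact_force'].round(1));print(r.close_job())"
```

```text
16.3 [ 0.57067014 -0.0106272   0.28118319] [0.08 0.07 0.08 0.04 0.   0.02] [-1.7 -2.2 -0.3]
the job is handed in; nothing more can be done
None
```

The job is handed in at 16.3 s. The nut driver lies in the steel tray, and the cover is held by its bail at the balance point, with the arm still and under 3 N at the wrist.

- **Driver:** I lifted the black-handled driver off the cover and lowered it until it touched the tray floor (6 N). The last side view shows it lying flat in the tray.
- **Cover:** I pinched the bail and swung it up in steps. The opening is 1.213 rad from the hand's position and 1.216 rad from a plane fitted to the wrist camera's depth, against a target of 1.212. A repeat of that plane fit failed because the network did not find the cover in the second picture.
- **Left alone:** The last view shows the pliers and the wheel within about 1 cm of where they started, which is measurement scatter. The network did not find the shock absorber in that view, so its position was not checked again; no planned move went near it.

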